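Walk the station up to its platform

ROBOT

A 7-joint arm with a two-finger parallel gripper is mounted at the origin on the work surface. World frame = base frame: x ahead of the robot, y to its left, z up, the work surface at z = 0. Lengths are in m, angles in rad, forces in N, time in s.
With the tool pointing down it reaches from about 0.425 to 1.025 m from the base axis. Payload 3.6 kg.
Tool frame: the origin (TCP) lies at the very end of the fingers, on their centre line; the grasp point (between the pads) lies 19 mm behind it (robot.tcp_to_grasp is the distance from the TCP to the grasp point, in m); z points along the fingers, y is the line along which they close (so a half turn about z gives the same grasp; the last joint's range is limited). The gripper opens to 85 mm and grips with 20 to 120 N. Pads are 22 mm wide; open, the fingers measure 114 mm over their backs; the gripper's body (76 mm by 85 mm) begins 54 mm behind the grasp point. The pads swing forward as they close: fully open they stand 13 mm farther back than shut.
Start: joints at [-1.331, 0.591, 0.048, 1.609, -0.033, 0.943, -0.034], TCP at [0.237, 0.685, 0.231] pointing down, gripper open.
Joint ranges: [-2.69, 2.69], [-0.47, 2.24], [-1.27, 1.36], [0.19, 2.51], [-1.53, 4.68], [0.08, 2.07], [-3.09, 3.09]. Speed limits (rad/s): [2.57, 2.57, 3.14, 3.14, 3.14, 3.14, 3.14].

INTERFACE

Orientations are given as a unit quaternion [w, x, y, z].
In Python, from plant import robot gives the robot as it stands. Calls block until the motion is done:
- robot.movep(position, orientation): joint-space move of the TCP to a pose.
- robot.movel(position, rate=0.15, frame=None, guard=None): straight line of the TCP; frame=None keeps the orientation; rate is the mean speed in m/s. With guard (N) it stops when the force on the tool has changed by that much, and returns True; else False.
- robot.set_joints(angles): joint-space move.
- robot.grip(opening, f_grip=None): opening from 0.0 (shut) to 1.0 (fully open); f_grip is the grip in N (None keeps the last); returns when the fingers have stopped.
- robot.sleep(seconds).
- robot.inverse_kinematics(position, orientation): joint angles nearest the present ones, or None.
- robot.observe(): the state.
- robot.get_image(name): name is "scene" or "top"; returns the picture (420x560x3 uint8, red, green, blue); there is no depth.
- robot.get_calibration(name): a dict with "K" (3x3 intrinsics, pixels), "dist" ([k1, k2, p1, p2, k3] as OpenCV has them; the pictures are not rectified), "extrinsics" (4x4, takes a point from world to camera coordinates). Camera axes: x right, y up, looking along -z (the intrinsics and any distortion apply to the point x, -y, -z); pixel columns grow to the right and rows downward; lengths in m; the calibration is good to about 2 mm. A picture is of the moment at which its call begins. get_calibration takes no time and is no camera call.
A pose or a line that the arm cannot do raises robot.PlanningError and nothing moves.
- robot.close_job(): hands the job in; it is judged then, once.
Trained networks look in the newest picture that a camera, given by its name, has taken for a name from the list of things; names that differ only in an ending like _2 or _b are one class to them, and where a whole thing is asked for, a point or a joint stands for the part that bears it (a point fixed in the world has none). Each returns a list of dicts, best first, with "p" (0 to 1); they miss things now and then, are a little off and sometimes report something else, mostly with a low value. They report only what shows in the picture. A call takes as long as a camera call. They do not tell look-alikes from the thing itself.
- robot.search_frame(camera, name): "bbox" ([left, top, width, height] in pixels, round what is visible of it).
- robot.regions_of(camera, name): "region" (420x560 bool, what is visible of it) and "bbox" ([left, top, width, height] in pixels, round what is visible of it).
The state is a dict: "time": time; "joint_pos": joint angles; "qvel": joint speeds; "joint_torque": joint torques, N m; "ee_pos": TCP position; "orientation": TCP orientation; "contact_force": force on the tool from outside, world axes, zero at the start; "moment": the same for the moment, N m; "finger_gap": opening from 0.0 (shut) to 1.0 (fully open); "finger_force": force on a finger pad.
Only numpy, scipy, OpenCV 4.12 (cv2) and the standard library are available. Lean on these libraries where they do the work, as an engineer would, in place of code of your own. Each camera call takes 0.05 s, during which the arm holds its last target. There are 200 camera calls.

TASK

On the model railway, the heavy station building (the long one with the pitched roof and a chimney) stands too far back from its platform. Without lifting or tipping it, walk it forward by pushing its two ends in turn from behind: chimney end first, until that end is at least 4 cm ahead of the other, then the other end until it in turn is at least 4 cm ahead, and so on until the front wall stands square and close against the platform's edge. Leave the flat-roofed goods shed where it is.

Things in the scene. Friction and masses are not known exactly. Their poses are not given: they have to be found in the camera images.
- station: Loose wood block, 0.68-0.98 kg, with grey pitched roof: 100 mm deep (x), 200 long (y), upright walls 50 high, no eaves, ridge 78, brick chimney at the +y end on the far slope, top 99. Origin: centre of underside; x forward from the rear wall (robot's side) to the front wall (platform's), y to the chimney end (left seen from the robot). Starts 105-130 mm short of the platform, square to 4 deg.
- platform_diagonal (a point): Not to handle, a reference direction for the judging: at the platform's origin, its x axis turned 45 deg to the left of the platform's x. The station's x makes 45 deg with it when square to the platform, more with the chimney end ahead, less with the other. Pushed (3 to 8 N) on the rear wall near one end, the station swings that end ahead about as far as the push; the other end hardly moves.
- platform: Fixed concrete railway platform with three lamps, 660 mm long, 70 deep, 22 high, beyond the buildings, before the track. Origin: on the ground at the foot of its straight edge facing the robot, half-way along; x forward, square to that edge (away from the robot), y left along it. The edge is a solid upright step that stops a building pushed against it.
- goods_shed: Bystander, loose: same wood and outline as the station, 100 by 200 mm, but a flat grey roof 56 mm high, a low roof light (top 70) and no chimney. Stands about 400 mm to the left or right of the station, also short of the platform; a small van and a drum under 55 mm high stand between the two. Origin: centre of underside, axes as the station's.
Not all that is in view belongs to the job. Leave any purple look-alike of the station alone.

How it is judged:
By the outcome, as a careful person would: the job done as asked, in the order asked, and still so for the second after the job is handed in, with the robot touching nothing.
It also fails if it takes over 48 s, if anything falls off the work surface, if the arm or the gripper's body presses on something with over 40 N, if the wrist force passes 120 N, or if a joint passes its speed limit or range.

## Working session

There is one attempt and no reset: what is moved stays moved. The work goes in short steps, each a Python script; the robot and the scene stay as the last script left them, time stands still between calls to the robot, and variables do not carry over. Pictures are saved under pics/ and viewed, at most 10 in all, crops included, and the job is handed in when it is done.

```bash
ls; mkdir -p pics; python3 - <<'E'
from plant import robot
import cv2,numpy as np
for n in("scene","top"):
    im=robot.get_image(n); cv2.imwrite(f"pics/{n}0.png",im[...,::-1])
    c=robot.get_calibration(n); print(n,c["K"],c["dist"],np.round(c["extrinsics"],3))
    for t in("station","goods_shed","platform"):
        print(t,[(np.round(r["bbox"],0).tolist(),round(r["p"],2)) for r in robot.search_frame(n,t)])
o=robot.observe();print(o["time"],o["orientation"],o["ee_pos"],o["contact_force"])
E
```

```text
pics
scene [[395.59080985   0.         278.37526206]
 [  0.         395.59080985 204.49828271]
 [  0.           0.           1.        ]] [-0.114069  0.        0.        0.        0.      ] [[-0.819  0.574  0.024  0.486]
 [-0.298 -0.459  0.837  0.066]
 [ 0.491  0.678  0.547 -1.256]
 [ 0.     0.     0.     1.   ]]
station [([328.0, 173.0, 70.0, 78.0], 0.78), ([227.0, 123.0, 56.0, 53.0], 0.72), ([218.0, 162.0, 67.0, 62.0], 0.7)]
goods_shed [([310.0, 238.0, 104.0, 91.0], 0.91)]
platform [([157.0, 172.0, 189.0, 213.0], 0.91)]
top [[523.49189177   0.         283.65365982]
 [  0.         523.49189177 216.8858277 ]
 [  0.           0.           1.        ]] [0.04040021 0.         0.         0.         0.        ] [[-0.025 -1.     0.011 -0.104]
 [ 0.996 -0.024  0.085 -0.531]
 [-0.084  0.013  0.996 -1.332]
 [ 0.     0.     0.     1.   ]]
station [([283.0, 190.0, 84.0, 41.0], 0.8), ([375.0, 255.0, 84.0, 42.0], 0.69), ([187.0, 264.0, 86.0, 55.0], 0.61)]
goods_shed [([113.0, 196.0, 87.0, 45.0], 0.8)]
platform [([109.0, 113.0, 254.0, 52.0], 0.72)]
0.4 [-1.59706578e-05  1.65645131e-01  9.86185410e-01 -1.65321353e-04] [0.23680645 0.68510325 0.23113552] [-1.24489438  0.01834491 -0.81277562]
```

View pics/top0.png

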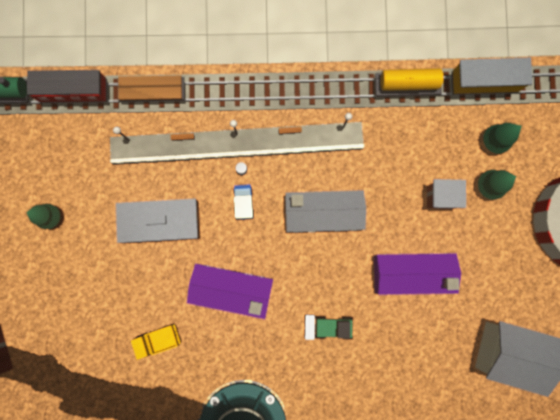

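View pics/scene0.png

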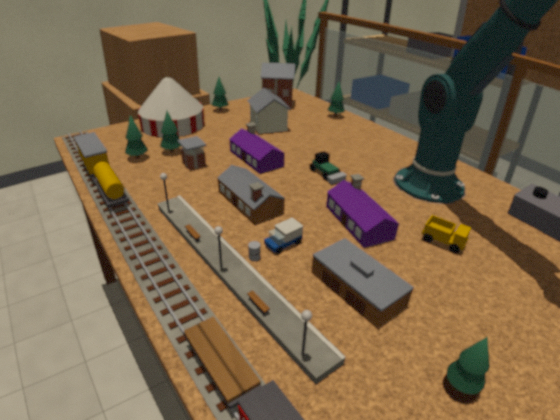

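The top view shows the real station at about (325,211), with its chimney at the left (+y). The goods shed is at (157,220), the van and drum at (243,203), and the platform's white edge at row ~155. The two purple look-alikes are at (230,291) and (418,273), and both keep clear of the rear wall. Next I'll fit silhouettes in both views.

```bash
cat > h.py <<'E'
from plant import robot
import cv2,numpy as np
from scipy.optimize import minimize
C={n:robot.get_calibration(n) for n in("scene","top")}
def proj(n,P):
    c=C[n];E=np.array(c["extrinsics"]);p=P@E[:3,:3].T+E[:3,3]
    return cv2.projectPoints(p*[1,-1,-1],np.zeros(3),np.zeros(3),np.array(c["K"]),np.array(c["dist"]))[0][:,0]
def box(x0,x1,y0,y1,z0,z1): return np.array([[x,y,z] for x in(x0,x1) for y in(y0,y1) for z in(z0,z1)])
ST=[np.vstack([box(-.05,.05,-.1,.1,0,.05),[[0,-.1,.078],[0,.1,.078]]])]
SH=[box(-.05,.05,-.1,.1,0,.056)]
PL=[box(0,.07,-.33,.33,0,.022)]
def place(q,P):
    c,s=np.cos(q[2]),np.sin(q[2]);return P@np.array([[c,s,0],[-s,c,0],[0,0,1]])+[q[0],q[1],0]
def sil(n,q,parts,S=4):
    m=np.zeros((420*S,560*S),np.uint8)
    for P in parts:
        h=cv2.convexHull(((proj(n,place(q,P))+.5)*S-.5).astype(np.float32))
        cv2.fillConvexPoly(m,np.round(h*16).astype(np.int32),1,shift=4)
    return cv2.resize(m.astype(np.float32),(560,420),interpolation=cv2.INTER_AREA)
def masks(name,near,cams=("top","scene")):
    out={}
    for n in cams:
        robot.get_image(n); u=proj(n,np.array([near]))[0]
        r=[(np.hypot(r["bbox"][0]+r["bbox"][2]/2-u[0],r["bbox"][1]+r["bbox"][3]/2-u[1]),r) for r in robot.regions_of(n,name)]
        r=[a for a in r if a[0]<45]
        if r: out[n]=min(r,key=lambda a:a[0])[1]["region"].astype(np.float32)
    return out
def fit(ms,parts,q0):
    f=lambda v:sum(np.abs(sil(n,[v[0],v[1],v[2]/5],parts)-m).sum()/m.sum() for n,m in ms.items())
    v0=np.array([q0[0],q0[1],q0[2]*5])
    for d in(.03,.01):
        r=minimize(f,v0,method="Nelder-Mead",options=dict(initial_simplex=np.vstack([v0]+[v0+d*e for e in np.eye(3)]),xatol=2e-4,fatol=1e-4)); v0=r.x
    return np.array([v0[0],v0[1],v0[2]/5]),r.fun
def ground(n,uv,z):
    return minimize(lambda p:((proj(n,np.array([[p[0],p[1],z]]))[0]-uv)**2).sum(),[.6,0],method="Nelder-Mead",options=dict(xatol=1e-5,fatol=1e-4)).x
def rel(q,p):
    d=place([0,0,-p[2]],np.array([[q[0]-p[0],q[1]-p[1],0]]))[0]; return d[0],d[1],q[2]-p[2]
E
python3 - <<'E'
from h import *
im=cv2.imread("pics/top0.png")
for nm,uv,z,parts in(("platform",(236,143),.022,PL),("station",(325,211),.06,ST),("goods_shed",(157,220),.056,SH)):
    g=ground("top",uv,z); near=[g[0],g[1],z/2]; ms=masks(nm,near)
    np.savez(f"m_{nm}.npz",**ms)
    q0=[g[0]-(.035 if nm=="platform" else 0),g[1],0.03]
    q,e=fit(ms,parts,q0); print(nm,list(ms),q.round(4),round(e,3))
    for n in ms: 
        q1,e1=fit({n:ms[n]},parts,q); print("  ",n,q1.round(4),round(e1,3))
    for n in ms:
        if n=="top":
            h=cv2.convexHull(proj(n,place(q,parts[0])).astype(np.float32)); cv2.polylines(im,[np.round(h*16).astype(np.int32)],True,(0,255,0),1,cv2.LINE_AA,4)
    # platform edges
    if nm=="platform": 
        P=q
cv2.imwrite("pics/ov.png",cv2.resize(im[100:310,100:480],None,fx=2,fy=2,interpolation=cv2.INTER_CUBIC)); np.save("plat.npy",P); print(robot.observe()["time"])
E
```

```text
platform ['top', 'scene'] [ 0.693  -0.0008  0.0386] 0.124
   top [ 6.924e-01 -4.000e-04  4.050e-02] 0.05
   scene [ 0.6942 -0.0016  0.0404] 0.063
station ['top', 'scene'] [ 0.5394 -0.2222  0.0064] 0.07
   top [ 0.5396 -0.2216  0.0102] 0.028
   scene [ 0.5391 -0.2221  0.0072] 0.038
goods_shed ['top', 'scene'] [0.5257 0.2047 0.0311] 0.06
   top [0.5256 0.2047 0.0262] 0.034
   scene [0.5257 0.2046 0.0311] 0.026
1.0
```

View pics/ov.png

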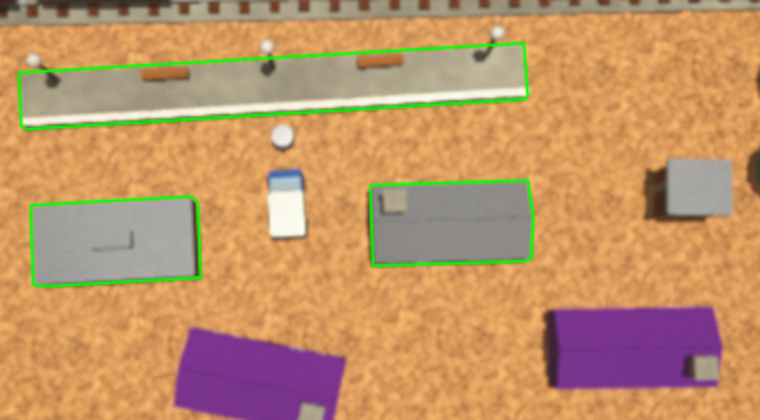

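The fits agree to about 1 mm between views: a gap of ~112 mm and a relative yaw of about -0.03. I'll start by pushing the chimney end.

```bash
cat >> h.py <<'E'
p=np.load("plat.npy")
def look(q,cams=("scene",)):
    ms=masks("station",[q[0],q[1],.04],cams)
    if not ms: return None
    for n in ms: u=None
    r,e=fit(ms,ST,q); a=rel(r,p); c,s=np.cos(a[2]),np.sin(a[2])
    front=lambda l: -(a[0]+.05*c-l*s)   # gap of the front wall at local y=l
    print("look",list(ms),r.round(4),"e",round(e,3),"rel",np.round(a,4),"deg",round(np.degrees(a[2]),1),"gap chim %.1f other %.1f mm"%(1e3*front(.1),1e3*front(-.1)),"t",round(robot.observe()["time"],2))
    np.save("st.npy",r); return r
ex=np.array([np.cos(p[2]),np.sin(p[2]),0])
Q=np.load("Q.npy") if __import__("os").path.exists("Q.npy") else None
def start(q,side,z=.025,hi=.13,back=.022,lever=.08):
    c=place(q,np.array([[-.05,side*lever,0]]))[0]-ex*(.012/np.cos(q[2]-p[2])+.004); s=c-ex*back
    o=robot.observe(); e=np.array(o["ee_pos"])
    return c,s
def go(s,z=.025,hi=.13):
    o=np.array(robot.observe()["ee_pos"])
    if o[2]<hi-.01: robot.movel([o[0],o[1],hi],rate=.25,frame=None)
    robot.movel([s[0],s[1],hi],rate=.25); robot.movel([s[0],s[1],z],rate=.2)
def fwd(d,rate=.05,guard=None):
    o=np.array(robot.observe()["ee_pos"]); o=o+ex*d; h=robot.movel(o.tolist(),rate=rate,guard=guard)
    ob=robot.observe(); print("fwd",round(d,3),"hit",h,"ee",np.round(ob["ee_pos"],4),"F",np.round(ob["contact_force"],1),"t",round(ob["time"],2)); return h
E
python3 - <<'E'
from h import *
q=np.array([.5394,-.2220,.0075]); print("rel",np.round(rel(q,p),4))
c,s=start(q,1); print(c,s)
robot.grip(0.0)
best=None
for Q in([0,1,0,0],[0,0,1,0]):
    j=robot.inverse_kinematics([s[0],s[1],.2],Q); print(Q,None if j is None else np.round(j,2))
    if j is not None and (best is None or abs(j[6])<abs(best[1][6])): best=(Q,j)
Q=best[0]; robot.movep([s[0],s[1],.2],Q)
print(robot.observe()["time"])
go(s); fwd(.026+.020); q=look(q)
E
```

```text
rel [-0.1621 -0.2151 -0.0311]
[ 0.47280753 -0.14299489  0.        ] [ 0.45082391 -0.14384383  0.        ]
[0, 1, 0, 0] [-0.6   0.61  1.18  2.22 -0.79  0.84 -0.47]
[0, 0, 1, 0] [-0.06  0.34  0.35  2.2  -0.19  0.63  2.  ]
4.775
fwd 0.046 hit False ee [ 0.4981 -0.143   0.0261] F [-1.2  0.4 -1.3] t 6.97
look ['scene'] [ 0.5489 -0.2288 -0.1168] e 0.026 rel [-0.1528 -0.2222 -0.1554] deg -8.9 gap chim 88.0 other 118.9 mm t 7.08
```

```bash
python3 - <<'E'
from h import *
q=np.load("st.npy")
fwd(.015); fwd(-.02,rate=.1); q=look(q,("scene","top"))
ths=np.degrees(rel(q,p)[2])
if ths<-12.8:
    c,s=start(q,-1); go(s); fwd(.026+.045); q=look(q)
E
```

```text
fwd 0.015 hit False ee [ 0.5147 -0.1432  0.0265] F [ 0.6 -1.1 -0.7] t 7.53
fwd -0.02 hit False ee [ 0.4948 -0.1444  0.0268] F [ 0.4 -0.   0.6] t 7.87
look ['scene', 'top'] [ 0.559  -0.2296 -0.224 ] e 0.367 rel [-0.1428 -0.2235 -0.2626] deg -15.0 gap chim 68.5 other 120.4 mm t 8.07
fwd 0.071 hit False ee [ 0.5256 -0.2944  0.0252] F [-1.4  0.4 -0.2] t 11.68
look ['scene'] [ 0.5833 -0.2188  0.0223] e 0.027 rel [-0.1181 -0.2136 -0.0163] deg -0.9 gap chim 66.5 other 69.7 mm t 11.78
```

```bash
python3 - <<'E'
from h import *
q=np.load("st.npy")
fwd(.040); q=look(q)
need=.24-rel(q,p)[2]
if need>0.01: fwd(need*.17)
fwd(-.02,rate=.1); q=look(q,("scene",))
E
```

```text
fwd 0.04 hit False ee [ 0.5665 -0.2922  0.0253] F [ 0.4 -0.5 -0.4] t 12.73
look ['scene'] [ 0.607  -0.2079  0.2704] e 0.021 rel [-0.094  -0.2036  0.2319] deg 13.3 gap chim 68.3 other 22.3 mm t 12.83
fwd -0.02 hit False ee [ 0.5456 -0.293   0.0255] F [ 0.8 -0.9 -0.2] t 13.18
look ['scene'] [ 0.6081 -0.2082  0.2725] e 0.028 rel [-0.0929 -0.2039  0.2339] deg 13.4 gap chim 67.5 other 21.1 mm t 13.28
```

```bash
python3 - <<'E'
from h import *
q=np.load("st.npy")
c,s=start(q,1); go(s); fwd(.026+.045,guard=14); q=look(q)
a=rel(q,p); g=-(a[0]+.05*np.cos(a[2])-.1*np.sin(a[2]))
fwd(max(g-.001,0),rate=.04,guard=14); q=look(q); fwd(-.02,rate=.1)
c,s=start(q,-1); go(s); fwd(.026+.030,rate=.04,guard=12); q=look(q)
E
```

```text
fwd 0.071 hit False ee [ 0.5716 -0.1455  0.0256] F [-1.3  0.7 -0.4] t 16.86
look ['scene'] [ 0.6312 -0.2171  0.272 ] e 0.223 rel [-0.0702 -0.2138  0.2334] deg 13.4 gap chim 44.6 other -1.6 mm t 16.96
fwd 0.044 hit True ee [ 0.5848 -0.1443  0.0248] F [-0.2  0.1 -0.1] t 17.53
look ['scene'] [ 0.6396 -0.2212 -0.0364] e 0.07 rel [-0.0619 -0.2181 -0.075 ] deg -4.3 gap chim 4.5 other 19.5 mm t 17.63
fwd -0.02 hit False ee [ 0.5641 -0.1447  0.0245] F [ 0.6  0.3 -0.5] t 17.96
fwd 0.056 hit True ee [ 0.5928 -0.2995  0.0247] F [ 0.3 -0.5  0.2] t 21.09
look ['scene'] [ 0.6463 -0.2171 -0.0267] e 0.135 rel [-0.0551 -0.2143 -0.0653] deg -3.7 gap chim -1.4 other 11.7 mm t 21.19
```

```bash
python3 - <<'E'
from h import *
fwd(-.02,rate=.1); o=np.array(robot.observe()["ee_pos"]); robot.movel([o[0]-.06,o[1],.2],rate=.25)
ms=masks("station",[.645,-.215,.04]); 
for k in(list(ms),)+tuple([n] for n in ms):
    q,e=fit({n:ms[n] for n in k},ST,np.array([.643,-.215,.03])); print(k,q.round(4),round(e,3),np.round(rel(q,p),4))
print(robot.observe()["time"])
a=robot.get_image("top")[...,::-1][110:240,240:400];b=robot.get_image("scene")[...,::-1][130:260,130:290]
cv2.imwrite("pics/end.png",cv2.resize(np.hstack([a,b]),None,fx=2.5,fy=2.5,interpolation=cv2.INTER_CUBIC))
E
```

```text
fwd -0.02 hit False ee [ 0.5721 -0.3     0.0243] F [ 0.9  0.3 -0.7] t 21.53
['top', 'scene'] [ 0.6511 -0.2142  0.0344] 0.177 [-0.0501 -0.2116 -0.0041]
['top'] [ 0.652  -0.2133  0.0452] 0.043 [-0.0492 -0.2107  0.0066]
['scene'] [ 0.648  -0.2153  0.0328] 0.11 [-0.0533 -0.2125 -0.0058]
22.625
```

View pics/end.png

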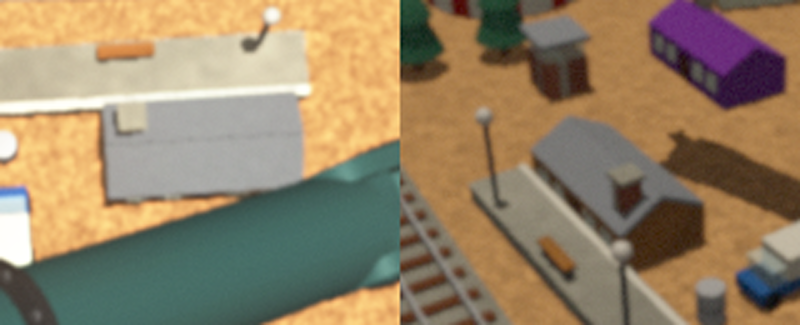

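The station looks flush and square: its front wall meets the white edge along its length in both views. I'll give one light confirming push at mid-wall, then check and hand in.

```bash
python3 - <<'E'
from h import *
q=np.array([.6510,-.2142,.0390])
c,s=start(q,0); go(s,hi=.2); fwd(.034,rate=.04,guard=12); fwd(-.03,rate=.1)
o=np.array(robot.observe()["ee_pos"]); robot.movel([o[0],o[1],.2],rate=.25); robot.movel([.45,.0,.25],rate=.25)
for nm,near,parts,q0 in(("station",[.651,-.214,.04],ST,q),("goods_shed",[.5257,.2047,.03],SH,np.array([.5257,.2047,.029]))):
    ms=masks(nm,near)
    for n in ms:
        r,e=fit({n:ms[n]},parts,q0); print(nm,n,r.round(4),round(e,3),"rel",np.round(rel(r,p),4))
print(robot.observe()["time"])
E
```

```text
fwd 0.034 hit True ee [ 0.5893 -0.2169  0.0252] F [-1.   0.  -0.2] t 25.01
fwd -0.03 hit False ee [ 0.5595 -0.2181  0.0252] F [-0.3  0.7 -0.2] t 25.45
station top [ 0.6515 -0.2133  0.0408] 0.023 rel [-0.0497 -0.2107  0.0022]
station scene [ 0.648  -0.2161  0.0415] 0.103 rel [-0.0534 -0.2133  0.0029]
goods_shed top [0.5269 0.2056 0.0459] 0.208 rel [-0.1581  0.2127  0.0073]
goods_shed scene [0.5255 0.205  0.0295] 0.021 rel [-0.1595  0.2121 -0.0091]
27.85
```

```bash
python3 -c "
from plant import robot
print(robot.close_job())"
```

```text
the job is handed in; nothing more can be done
None
```

I handed the job in at about 28 s. The chimney end led first by about 52 mm, then the other end by about 46 mm. The station's front wall now stands against the platform edge and square to it within about 0.2°, and the goods shed has not moved measurably.

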